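# Hang the two-pronged tool holder on the slotted upright

### The job

Hang the two-pronged tool holder on the upright of the bench stand, in its top pair of slots: press its two hook tabs through the slots, prongs towards the robot, then lower it until the tabs are fully hooked over the lower edges of the slots, and let go. Leave the tray holder and the other things on the bench where they are.

Things in the scene. Friction and masses are not known exactly. Their poses are not given: they have to be found in the camera images.
- fork: Wanted holder, plain steel, about 0.3 kg, stands on the bench as it will hang. Back plate 90 wide (y), 72 high, 4 thick; in front of it (-x) two level prongs 120 long, 8 thick, 28 high (z 0 to 28), centred at y +18 and -18 (44 over both), tips upturned to z 40. Origin: bottom of plate's rear face, mid width. +x points from prongs to the two tabs on the rear. Centre of mass x -45.
- fork_grip (a point): Point midway between the prongs of the wanted holder, 60 before (-x of) the plate's rear face, 18 above its underside: a good place to grip across both prongs (44 wide). Axes as the holder's.
- fork_seat (a point): On the plate's rear face midway between the two hook tabs, level with the undersides of their necks (56 above the holder's underside); axes as the holder's. Tabs at y +30 and -30, each 8 wide: neck 10 high, reaching 13 behind the plate, with a 5 thick lip at its end hanging 12 below the neck (tab 22 high in all; gap from plate to lip 8).
- upright: Slotted upright fixed to the bench: vertical blue sheet 180 wide (y), 215 high, 4 thick, with side flanges and a base plate (150 deep) behind. Origin: bottom of its front face (robot's side), mid width; +x points through the sheet, away from the robot. Four through slots, each 16 wide, 38 high, at y +30 and -30: top pair z 150 to 188, lower pair z 84 to 122. Yaw varies.
- upright_seat (a point): Point of the upright on its front face, midway between the two top slots, at the height of their lower edges (150 above the bench). Axes as the upright's. When the holder hangs home, point fork_seat lies here (give or take the play of the slots) with the axes parallel.
- tray: The other holder, not wanted: same steel back plate and tabs, but with a flat tray 100 long, 90 wide with a 20 high rim instead of prongs. Loose on the bench; to be left alone. Origin as the fork's. The two holders swap sides from run to run.
- wrench: Loose steel wrench, 170 long, lying on the bench between the holders; leave alone.
- screwdriver: Loose screwdriver, 200 long, lying at the robot's left; leave alone.
- hammer: Loose hammer, 260 long, lying at the robot's right; leave alone.
- bottle: Loose bottle, 52 diameter, 130 high, standing beyond on the left; leave alone. Origin under its centre.
- pot: Loose steel pot, 84 diameter, 75 high, standing beyond on the right; leave alone. Origin under its centre.
Not all that is in view belongs to the job. What is shaped like the upright but red is not meant.

How it is judged:
At the end, for the whole second after the job is handed in: The two-pronged holder hangs by both tabs in the top slots, hooked fully down: fork_seat within 5 mm in height, 8 mm sideways, -8 to +4 mm in depth of upright_seat (upright's axes); upright within 0.15 rad, x axes within 0.2 rad, bearing on the upright, at rest (x of fork_seat in the frame of upright_seat between -0.008 and 0.004 m and y of fork_seat in the frame of upright_seat between -0.008 and 0.008 m and z of fork_seat in the frame of upright_seat between -0.005 and 0.005 m and angle between fork's own z axis and vertical below 0.15 rad and angle between the x axis of fork and the x axis of upright, either way round below 0.2 rad and contact force between fork and upright above 0.5 N and linear speed of fork below 0.02 m/s); the robot touches nothing.
It fails at once if the tray holder is displaced by more than 40 mm (distance of tray from where it was at the start of the episode above 0.04 m).
It fails at once if another loose thing (wrench, screwdriver, hammer, bottle, pot) is displaced by more than 40 mm (distance of any of wrench, screwdriver, hammer, bottle, pot from where it was at the start of the episode above 0.04 m).
It also fails if it takes over 43 s, if anything falls off the work surface, if the arm or the gripper's body presses on something with over 40 N, if the wrist force passes 120 N, or if a joint passes its speed limit or range.

### The arm

A 6-joint arm with a two-finger parallel gripper is mounted at the origin on the work surface. World frame = base frame: x ahead of the robot, y to its left, z up, the work surface at z = 0. Lengths are in m, angles in rad, forces in N, time in s.
With the tool pointing down it reaches from about 0.3 to 0.875 m from the base axis. Payload 6.4 kg.
Tool frame: the origin (TCP) lies midway between the tips of the shut fingers; the grasp point (between the pads) lies 19 mm behind it (grasp_offset is the distance from the TCP to the grasp point, in m); z points along the fingers, y is the line along which they close (so a half turn about z gives the same grasp; the last joint's range is limited). The gripper opens to 85 mm and grips with 20 to 120 N. Pads are 22 mm wide; open, the fingers measure 114 mm over their backs; the gripper's body (76 mm by 85 mm) begins 54 mm behind the grasp point. The pads swing forward as they close: fully open they stand 13 mm farther back than shut.
Start: joints at [1.08, 0.181, 1.607, -0, 1.354, -0.206], TCP at [0.162, 0.552, 0.231] pointing down, gripper open.
Joint ranges: [-2.99, 2.99], [-0.89, 2.07], [0.3, 2.58], [-1.14, 4.28], [0, 2.63], [-3.12, 3.12]. Speed limits (rad/s): [2.57, 2.57, 3.01, 3.14, 3.14, 3.14].

### API

Orientations are given as a unit quaternion [w, x, y, z].
In Python, from bench import * gives the robot as it stands. The module is installed in compiled form; this text tells all that it offers.
- The arm moves only by the tool servo_tool, never from a script. Its argument "commands" is text: rows parted by semicolons, each of 7 numbers parted by spaces: the turn, a rotation vector about the tool's x, y, z in rad, then the shift along the tool's x, y, z in mm, then the opening, from 0 (shut) to 1 (fully open). In form: wx wy wz dx dy dz claw; .... A call has 1 to 5 rows; each row shifts and turns the commanded pose from where the row before left it, along the tool's axes as they then stand; what a row does not reach is not made up. A row lasts 1/8 s, in which the tool goes at most 62.5 mm and 10.7 degrees, less where a joint would pass 70% of its speed; a pose out of reach is approached as far as the arm can. A call with a gripper value outside its range is refused whole. The fingers move at their own pace and stop on an object; the grip force is fixed at half the most. Time passes only in rows, so rows that do not move let the fingers close. It gives the time, the measured TCP pose, the force, the opening and the grip force at its end, in the units of the state.
- get_obs(): the state, without advancing time (a new reading comes with each control period).
- camera(name): name is "scene" or "top" or "wrist"; returns the picture (420x560x3 uint8, blue, green, red); there is no depth.
- calibration(name): a dict with "fx", "fy", "cx", "cy" (pixels), "R" (3x3) and "t" (3): a world point X has camera coordinates R X + t. Camera axes: x right, y down, z forward; pixel columns grow to the right and rows downward; lengths in m; the calibration is good to about 2 mm. A picture is of the moment at which its call begins: read the wrist's pose just before it. calibration takes no time and is no camera call; for the wrist camera it gives the pose at the moment of the call.
- hand_in(): hands the job in; it is judged then, once.
The state is a dict: "time_s": time; "q": joint angles; "dq": joint speeds; "joint_efforts": joint torques, N m; "eef_pos": TCP position; "eef_rot": TCP orientation; "wrist_force": force on the tool from outside, world axes, zero at the start; "torque": the same for the moment, N m; "opening": opening from 0.0 (shut) to 1.0 (fully open); "grasp_force": force on a finger pad.
Only numpy, scipy, OpenCV 4.12 (cv2) and the standard library are available. Lean on these libraries where they do the work, as an engineer would, in place of code of your own. Each camera call takes 0.05 s, during which the arm holds its last target. There are 200 camera calls.

## Working session

There is one attempt and no reset: what is moved stays moved. The work goes in short steps, Python scripts to look and compute and a tool call to move; the robot and the scene stay as the last step left them, time stands still between calls to the robot, and variables do not carry over. Pictures are saved under pics/ and viewed, at most 10 in all, crops included, and the job is handed in when it is done.

Besides the shell and the picture viewer there is one more tool, called as a command line: name --argument value ..., lists and objects as JSON in quotes. servo_tool: Moves the arm, as the interface text tells. Its arguments: {"type":"object","properties":{"commands":{"type":"string"}},"required":["commands"]}

```bash
mkdir -p pics
python3 - <<'E'
from bench import *
import cv2
o=get_obs();print({k:o[k] for k in('time_s','eef_pos','eef_rot','opening','wrist_force')})
for n in('scene','top'):
    c=calibration(n);print(n,c)
    cv2.imwrite(f'pics/{n}0.png',cv2.resize(camera(n),(800,600),interpolation=cv2.INTER_CUBIC))
E
```

```text
{'time_s': 0.0, 'eef_pos': array([0.16125161, 0.55134387, 0.23036583]), 'eef_rot': array([-3.00478934e-04,  1.41892782e-01,  9.89881628e-01, -8.43148483e-04]), 'opening': 0.9967714300421583, 'wrist_force': array([ 0.14952531, -0.03495352,  0.16080061])}
scene {'fx': 529.2440350710394, 'fy': 529.2440350710394, 'cx': 290.79932630916227, 'cy': 218.9330836865599, 'R': array([[ 0.58228659,  0.81277326,  0.01849217],
       [ 0.52747848, -0.36039188, -0.76934007],
       [-0.61863461,  0.45773063, -0.63857176]]), 't': array([-0.25766908, -0.14586808,  2.08296672])}
top {'fx': 415.12741975865276, 'fy': 415.12741975865276, 'cx': 280.49090493684673, 'cy': 213.7637933135156, 'R': array([[ 0.04344314, -0.999053  ,  0.00240954],
       [-0.97855499, -0.04303764, -0.20143953],
       [ 0.20135247,  0.0063933 , -0.97949799]]), 't': array([-6.00172167e-05,  4.75296044e-01,  1.29989654e+00])}
```

View pics/top0.png

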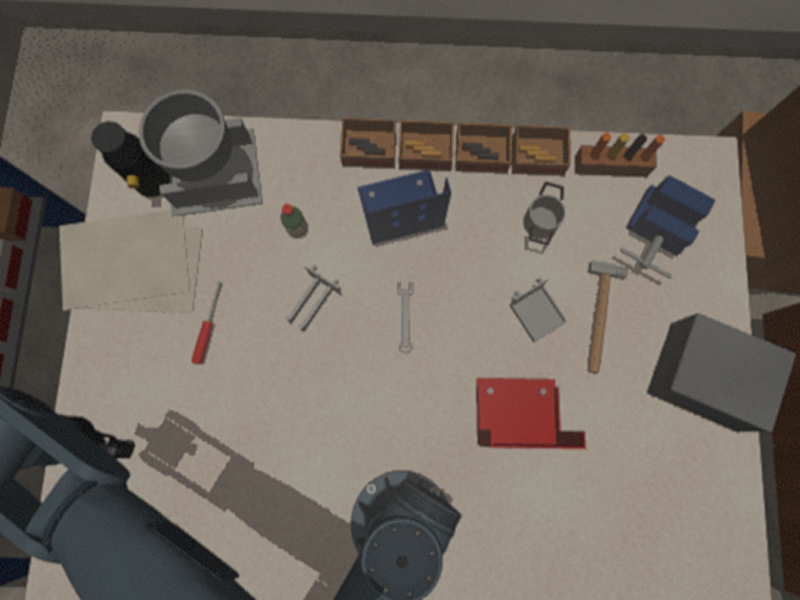

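View pics/scene0.png

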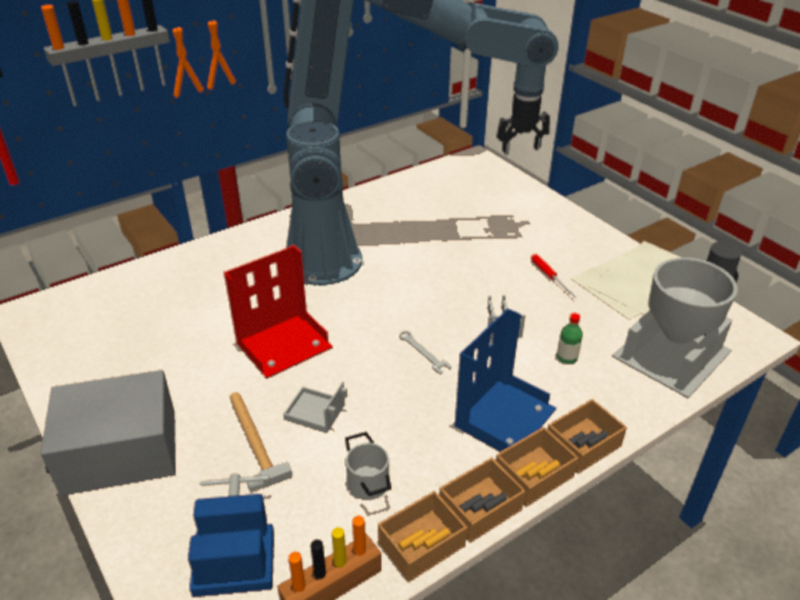

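The top view shows the fork at about (315,297), its prongs pointing lower-left, and the blue upright at about (405,205) with its front face towards the robot. The tray is on the right and the wrench lies between the two holders. I'll enlarge the fork and upright.

Run:
```python
from bench import *
import cv2
im=camera('top')[112:236,195:325]
cv2.imwrite('pics/crop1.png',cv2.resize(im,None,fx=4.8,fy=4.8,interpolation=cv2.INTER_CUBIC))
```

```text
(no output)
```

View pics/crop1.png

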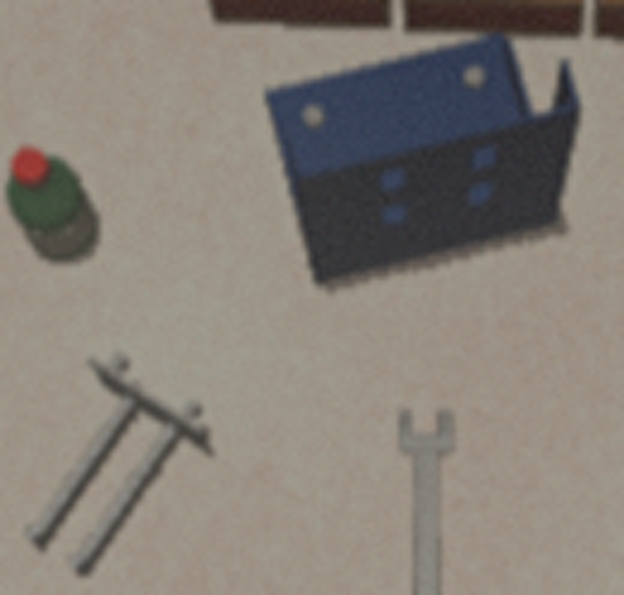

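```bash
cat > h.py <<'E'
from bench import *
import numpy as np
from scipy.optimize import least_squares
from scipy.spatial.transform import Rotation as Rt
def proj(X,c):
    p=np.asarray(X)@c['R'].T+c['t'];return np.c_[c['fx']*p[:,0]/p[:,2]+c['cx'],c['fy']*p[:,1]/p[:,2]+c['cy']]
def place(P,s):
    return np.asarray(P)@Rt.from_euler('z',s[2]).as_matrix().T+[s[0],s[1],0]
def fit(P,px,c,s0):
    r=least_squares(lambda s:(proj(place(np.array(P)/1000,s),c)-px).ravel(),s0,loss='soft_l1');return r.x,np.abs(r.fun).reshape(-1,2).round(1)
E
python3 - <<'E'
from h import *
c=calibration('top')
f=lambda L:np.array(L)/4.8+[195,112]
U=[(0,90,215),(0,-90,215),(0,90,0),(0,-90,0),(2,30,169),(2,-30,169),(2,30,103),(2,-30,103)]
u=f([(290,177),(580,108),(320,285),(562,225),(393,180),(484,157),(396,214),(480,194)])
print(fit(U,u,c,[.65,0,0]))
F=[(-2,45,72),(-120,18,40),(-120,-18,40),(8,30,66),(8,-30,66)]
p=f([(92,359),(38,543),(83,570),(120,362),(194,410)])
print(fit(F,p,c,[.5,.2,-.5]))
E
```

```text
(array([0.65691525, 0.01017955, 0.29577522]), array([[1.8, 0.3],
       [0.5, 0.3],
       [1.2, 0.1],
       [1.1, 0. ],
       [0.1, 0.2],
       [0.1, 0.1],
       [0.4, 0. ],
       [0.2, 0.3]]))
(array([ 0.52667081,  0.19811275, -0.49397543]), array([[0.1, 1. ],
       [0.1, 0.5],
       [0. , 0.5],
       [0.1, 0.6],
       [0.2, 0.2]]))
```

```bash
cat >> h.py <<'E'
def quat(o): w,x,y,z=o['eef_rot'];return Rt.from_quat([x,y,z,w])
def plan(target,yaw):
    """turn (tool axes) to point down, closing line along yaw's y; then shift mm in the turned axes"""
    o=get_obs();R=quat(o);y=yaw
    T=Rt.from_matrix(np.array([[-np.cos(y),-np.sin(y),0],[-np.sin(y),np.cos(y),0],[0,0,-1]]).T)
    d=np.array(target)-o['eef_pos']
    print('t',o['time_s'],'pos',o['eef_pos'].round(4),'open',o['opening'],'F',np.round(o['wrist_force'],1))
    print('turn',(R.inv()*T).as_rotvec().round(3),'shift before',(R.inv().apply(d)*1000).round(1),'after turn',(T.inv().apply(d)*1000).round(1))
E
python3 - <<'E'
from h import *
plan([.474,.2265,.16],-.494)
E
```

```text
t 0.15 pos [0.1613 0.5515 0.2306] open 1.0016804993230937 F [-0.6  0.  -0.3]
turn [-0.001 -0.     0.209] shift before [-391.4 -224.    70.8] after turn [-429.4 -137.9   70.6]
```

servo_tool --commands "0 0 0.105 0 0 0 1; 0 0 0.104 -40 -13 0 1; 0 0 0 -56 -18 0 1; 0 0 0 -56 -18 0 1; 0 0 0 -56 -18 0 1"

```text
time_s: 0.78
eef_pos: [0.3168, 0.396, 0.2311]
eef_rot: [-0.0, 0.244, 0.97, -0.0]
wrist_force: [0.3, 0.5, -0.1]
opening: 0.995
grasp_force: 0.0
```

servo_tool --commands "0 0 0 -56 -18 17 1; 0 0 0 -56 -18 18 1; 0 0 0 -56 -18 18 1; 0 0 0 -50 -16 18 1; 0 0 0 0 0 0 1"

```text
time_s: 1.4
eef_pos: [0.4758, 0.2295, 0.1585]
eef_rot: [-0.001, 0.247, 0.969, -0.001]
wrist_force: [-1.2, -0.4, 0.4]
opening: 1.0
grasp_force: 0.0
```

Run:
```python
from h import *
import cv2
plan([.474,.2265,.16],-.494)
c=calibration('wrist')
s=[.5267,.1981,-.494]
P=np.array([(0,45,72),(0,-45,72),(-124,18,40),(-124,-18,40),(8,30,66),(8,-30,66),(-60,18,28),(-60,-18,28)])/1000
print(proj(place(P,s),c).round(0)*800/560)
cv2.imwrite('pics/w1.png',cv2.resize(camera('wrist'),(800,600),interpolation=cv2.INTER_CUBIC))
```

```text
t 1.4 pos [0.4758 0.2295 0.1585] open 1.000319566867212 F [-1.2 -0.4  0.4]
turn [-0.002 -0.002 -0.005] shift before [ 0.2 -3.5 -1.4] after turn [ 0.2 -3.5 -1.5]
[[481.42857143 411.42857143]
 [310.         411.42857143]
 [430.         162.85714286]
 [358.57142857 164.28571429]
 [451.42857143 418.57142857]
 [340.         418.57142857]
 [427.14285714 277.14285714]
 [364.28571429 278.57142857]]
```

View pics/w1.png

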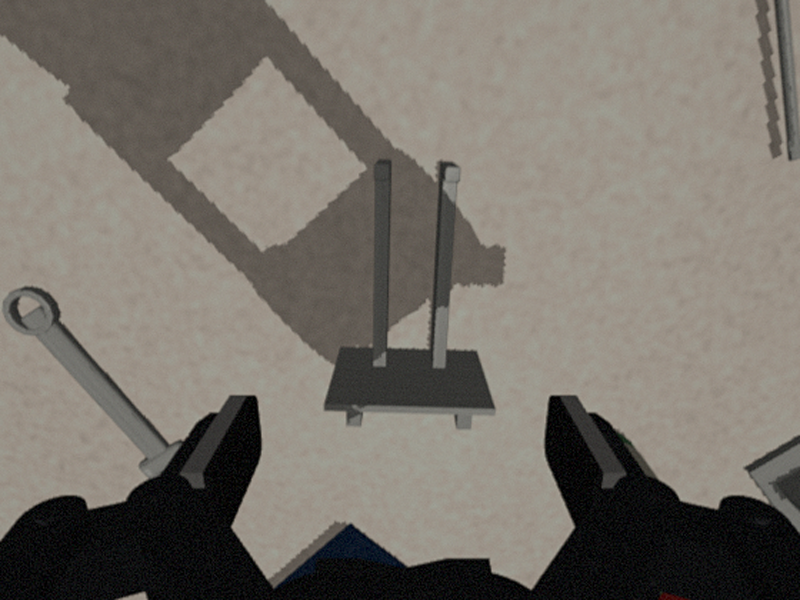

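The wrist view shows the plate's top rear edge from (324,410) to (496,412), the prong tips at (383,161) and (450,164), and the tabs at (354,425) and (463,425). I'll refit the fork pose from these.

Run:
```python
from h import *
c=calibration('wrist')
P=[(0,45,72),(0,-45,72),(-124,18,40),(-124,-18,40),(13,30,66),(13,-30,66),(-4,18,28),(-4,-18,28)]
px=np.array([(496,412),(324,410),(450,163),(383,160),(463,428),(354,426),(439,368),(380,366)])*.7
s,r=fit(P,px,c,[.5267,.1981,-.494]);print(s,r)
g=place([[-.06,0,0]],s)[0];print(g)
plan([g[0],g[1],.004],s[2])
```

```text
[ 0.5295984   0.20656113 -0.5195829 ] [[0.5 0.6]
 [0.3 0.4]
 [0.9 1.1]
 [1.9 2. ]
 [0.7 0.7]
 [0.2 0.9]
 [0.1 0.9]
 [0.3 0.4]]
[0.47751682 0.23635221 0.        ]
t 1.45 pos [0.4749 0.231  0.1592] open 1.0012219356683847 F [-0.6 -0.5  0.3]
turn [-0.001 -0.002  0.022] shift before [-1.000e-01  6.100e+00  1.552e+02] after turn [  0.4   5.9 155.2]
```

servo_tool --commands "0 0 0.022 0 0 0 1; 0 0 0 0 6 40 1; 0 0 0 0 0 45 1; 0 0 0 0 0 40 1; 0 0 0 0 0 20 1"

```text
time_s: 2.08
eef_pos: [0.4754, 0.2389, 0.0136]
eef_rot: [-0.001, 0.254, 0.967, -0.001]
wrist_force: [0.3, 0.6, 0.3]
opening: 1.001
grasp_force: 0.0
```

servo_tool --commands "0 0 0 0 0 10 1; 0 0 0 0 0 0 1"

```text
time_s: 2.33
eef_pos: [0.4773, 0.2385, 0.0055]
eef_rot: [-0.0, 0.255, 0.967, -0.0]
wrist_force: [-0.6, -0.2, -0.4]
opening: 0.999
grasp_force: 0.0
```

servo_tool --commands "0 0 0 0 0 0 0; 0 0 0 0 0 0 0; 0 0 0 0 0 0 0; 0 0 0 0 0 0 0; 0 0 0 0 0 0 0"

```text
time_s: 2.95
eef_pos: [0.4785, 0.2378, 0.0065]
eef_rot: [0.001, 0.255, 0.967, 0.0]
wrist_force: [-2.6, -0.9, 6.4]
opening: 0.503
grasp_force: 62.6
```

servo_tool --commands "0 0 0 0 0 0 0; 0 0 0 0 0 0 0; 0 0 0 0 0 0 0; 0 0 0 0 0 0 0"

```text
time_s: 3.45
eef_pos: [0.4784, 0.2378, 0.0065]
eef_rot: [0.001, 0.255, 0.967, 0.0]
wrist_force: [-2.1, -0.8, 6.1]
opening: 0.498
grasp_force: 62.6
```

servo_tool --commands "0 0 0 0 0 -20 0; 0 0 0 0 0 -45 0; 0 0 -0.1 0 0 -49 0; 0 0 -0.15 0 0 0 0; 0 0 -0.15 0 0 0 0"

```text
time_s: 4.08
eef_pos: [0.4776, 0.2377, 0.1199]
eef_rot: [0.0, 0.056, 0.998, 0.0]
wrist_force: [0.2, -1.0, -4.4]
opening: 0.499
grasp_force: 62.4
```

servo_tool --commands "0 0 -0.15 0 0 0 0; 0 0 -0.15 0 0 0 0; 0 0 -0.116 0 0 0 0; 0 0 0 0 0 0 0"

```text
time_s: 4.58
eef_pos: [0.4771, 0.2375, 0.1189]
eef_rot: [-0.001, -0.149, 0.989, -0.0]
wrist_force: [0.3, 0.0, -3.8]
opening: 0.501
grasp_force: 62.3
```

Run:
```python
from h import *
plan([.513,-.034,.1205],.296)
```

```text
t 4.575 pos [0.4771 0.2375 0.1189] open 0.5009062789464539 F [ 0.3  0.  -3.8]
turn [ 0.    -0.001  0.003] shift before [  45.7 -270.    -1.6] after turn [  44.9 -270.2   -1.6]
```

servo_tool --commands "0 0 0 9 -54 0 0; 0 0 0 9 -54 0 0; 0 0 0 9 -54 0 0; 0 0 0 9 -54 0 0; 0 0 0 9 -54 -2 0"

```text
time_s: 5.2
eef_pos: [0.5142, -0.0352, 0.1212]
eef_rot: [-0.0, -0.148, 0.989, 0.0]
wrist_force: [0.7, -0.7, -4.0]
opening: 0.498
grasp_force: 62.6
```

servo_tool --commands "0 0 0 0 0 0 0; 0 0 0 0 0 0 0"

```text
time_s: 5.45
eef_pos: [0.514, -0.0334, 0.121]
eef_rot: [-0.0, -0.148, 0.989, 0.0]
wrist_force: [-0.9, 0.7, -3.6]
opening: 0.502
grasp_force: 62.9
```

Run:
```python
from h import *
import cv2
plan([.513,-.034,.1205],.296)
cv2.imwrite('pics/w2.png',cv2.resize(camera('wrist'),(800,600),interpolation=cv2.INTER_CUBIC))
im=camera('scene');cv2.imwrite('pics/sfull.png',im)
c=calibration('scene');a=proj([[.657,.01,.15]],c)[0];print(a)
x,y=int(a[0]-75),int(a[1]-56);print(x,y)
cv2.imwrite('pics/s2.png',cv2.resize(im[y:y+112,x:x+150],None,fx=5.3,fy=5.3,interpolation=cv2.INTER_CUBIC))
```

```text
t 5.45 pos [ 0.514  -0.0334  0.121 ] open 0.5018805358549343 F [-0.9  0.7 -3.6]
turn [ 0.001 -0.001  0.002] shift before [ 1.2 -0.3  0.5] after turn [ 1.2 -0.3  0.5]
[336.13325436 246.20137252]
261 190
```

View pics/w2.png

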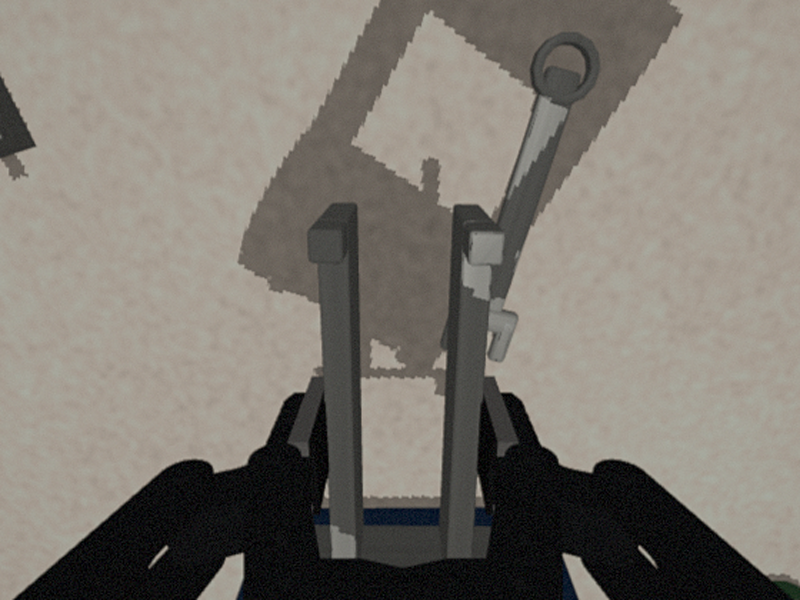

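View pics/s2.png

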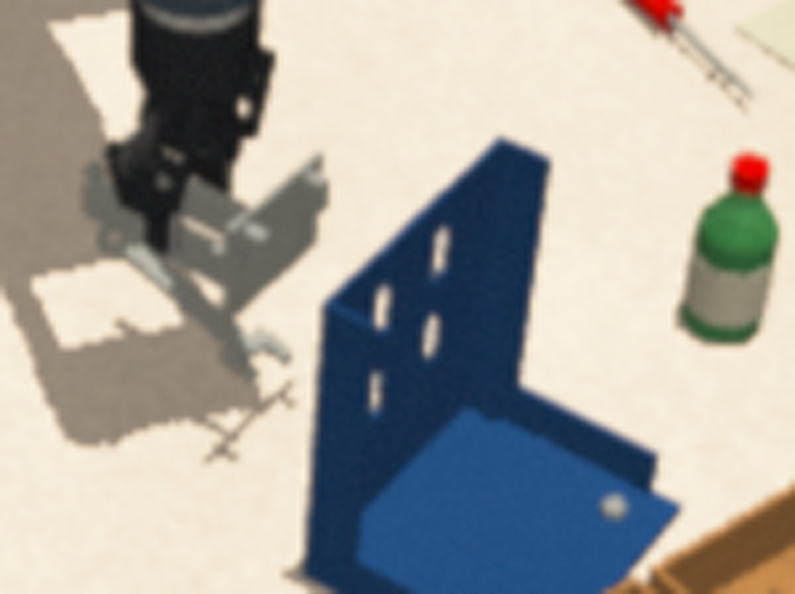

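The wrist view shows the fork held straight and centred, with its tip tops at about (326,229) and (486,231). In the scene view the slots are clear, the top pair at (441,251) and (382,307), and the tabs are at (318,170) and (257,232). I'll refine the upright jointly from both cameras and check where the fork sits in the hand.

Run:
```python
from h import *
ct,cs,cw=[calibration(n) for n in('top','scene','wrist')]
f=lambda L:np.array(L)/4.8+[195,112]
g=lambda L:np.array(L)/5.3+[261,190]
Pt=np.array([(0,90,215),(0,-90,215),(0,90,0),(0,-90,0),(2,30,169),(2,-30,169),(2,30,103),(2,-30,103)])/1e3
pt=f([(290,177),(580,108),(320,285),(562,225),(393,180),(484,157),(396,214),(480,194)])
Ps=np.array([(2,30,169),(2,-30,169),(2,30,103),(2,-30,103),(0,90,215),(0,-90,215)])/1e3
ps=g([(441,251),(382,307),(431,335),(376,391),(502,138),(328,301)])
def res(s):return np.r_[(proj(place(Ps,s),cs)-ps).ravel(),(proj(place(Pt,s),ct)-pt).ravel()]
r=least_squares(res,[.657,.01,.296],loss='soft_l1');print('both',r.x,res(r.x).reshape(-1,2).round(1).tolist())
r1=least_squares(lambda s:(proj(place(Ps,s),cs)-ps).ravel(),[.657,.01,.296],loss='soft_l1');print('scene',r1.x)
o=get_obs();p=o['eef_pos'];print(p)
# fork in hand from wrist cam: bottom z = tcp-6.5mm
Pw=np.array([(-124,14,40),(-124,22,40),(-124,-14,40),(-124,-22,40),(-124,14,0),(-124,-14,0)])/1e3
pw=np.array([(468,232),(502,230),(343,229),(309,228),(456,206),(356,205)])*.7
Z=[0,0,p[2]-.0065]
rw=least_squares(lambda s:(proj(place(Pw,s)+Z,cw)-pw).ravel(),[p[0]+.057,p[1]+.017,.296],loss='soft_l1')
print('fork wrist',rw.x,rw.fun.reshape(-1,2).round(1).tolist())
c,s=np.cos(.296),np.sin(.296);d=rw.x[:2]-p[:2];print('hand offset',d@[c,s],d@[-s,c])
T=np.array([(8,30,66),(8,-30,66)])/1e3
print('tabs pred',(proj(place(T,rw.x)+Z,cs)-[261,190])*5.3)
```

```text
both [0.6592241  0.01139851 0.29729181] [[-0.7, -0.6], [-0.7, -0.5], [-0.6, -0.4], [-1.1, -0.3], [-0.7, -1.3], [-1.9, -0.4], [1.4, -0.4], [0.1, -0.5], [-1.5, -0.7], [-1.5, -0.7], [-0.3, -0.9], [-0.3, -0.8], [-0.8, -0.7], [-0.2, -1.0]]
scene [0.66260413 0.01219169 0.30851025]
[ 0.51396057 -0.03234152  0.1209141 ]
fork wrist [ 0.57466727 -0.01461812  0.28317131] [[0.9, -0.2], [2.5, 1.6], [-0.6, 0.3], [-2.3, 0.6], [-2.6, -1.4], [1.1, -1.9]]
hand offset 0.06323647893451961 -0.0007553141887313326
tabs pred [[319.33833785 174.41252561]
 [257.42922065 227.34472165]]
```

servo_tool --commands "0 0 0.002 -25 0 0 0; 0 0 0 -30 0 0 0; 0 0 0 -15 0 0 0; 0 0 0 0 0 0 0; 0 0 0 0 0 0 0"

```text
time_s: 6.18
eef_pos: [0.5803, -0.0124, 0.1208]
eef_rot: [-0.001, -0.149, 0.989, 0.0]
wrist_force: [0.2, -0.5, -4.5]
opening: 0.497
grasp_force: 62.8
```

Run:
```python
from h import *
import cv2
plan([.6592-.06*.956,.0114-.06*.293,.1205],.297)
im=camera('scene');x,y=296,190
cv2.imwrite('pics/s3.png',cv2.resize(im[y:y+75,x:x+90],None,fx=8,fy=8,interpolation=cv2.INTER_CUBIC))
```

```text
t 6.175 pos [ 0.5803 -0.0124  0.1208] open 0.49705331304282063 F [ 0.2 -0.5 -4.5]
turn [ 0.001 -0.002  0.002] shift before [-22.4  -0.4   0.3] after turn [-22.4  -0.3   0.3]
```

View pics/s3.png

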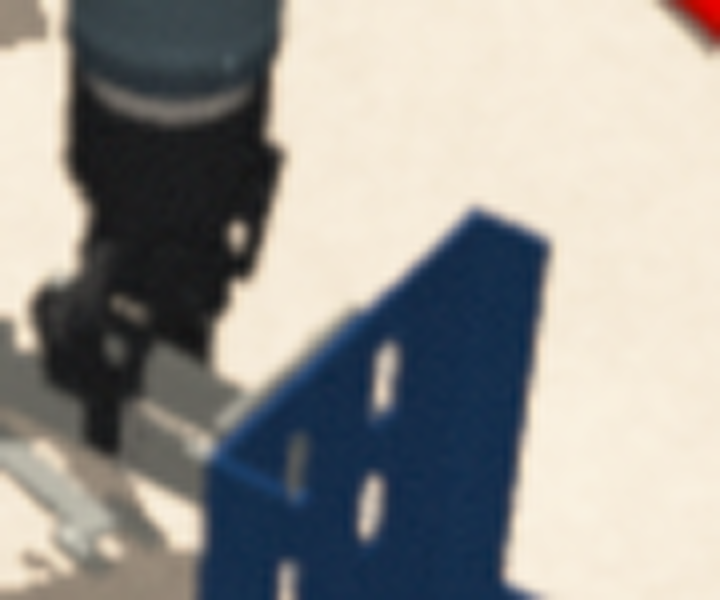

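The fork stands squarely in front of the sheet, with the top slots at (385,378) and (298,465). I'll advance slowly and watch the force.

servo_tool --commands "0 0 0.002 -5 0 0 0; 0 0 0 -5 0 0 0; 0 0 0 -3 0 0 0; 0 0 0 0 0 0 0"

```text
time_s: 6.72
eef_pos: [0.5941, -0.0091, 0.1213]
eef_rot: [0.0, -0.148, 0.989, -0.0]
wrist_force: [1.2, 0.5, -4.5]
opening: 0.504
grasp_force: 62.9
```

servo_tool --commands "0 0 0 -3 0 0 0; 0 0 0 -2 0 0 0; 0 0 0 0 0 0 0"

```text
time_s: 7.1
eef_pos: [0.5987, -0.0076, 0.1212]
eef_rot: [-0.0, -0.148, 0.989, 0.0]
wrist_force: [-0.1, -0.2, -4.0]
opening: 0.496
grasp_force: 62.8
```

servo_tool --commands "0 0 0 -2 0 0 0; 0 0 0 0 0 0 0"

```text
time_s: 7.35
eef_pos: [0.5991, -0.0075, 0.1209]
eef_rot: [-0.002, -0.148, 0.989, -0.0]
wrist_force: [-6.9, -2.8, -2.0]
opening: 0.503
grasp_force: 63.1
```

Contact comes where the plate should meet the sheet (offset 63 mm). I'll back off slightly and lower.

servo_tool --commands "0 0 0 3 0 0 0; 0 0 0 0 0 5 0; 0 0 0 0 0 5 0; 0 0 0 0 0 4 0; 0 0 0 0 0 0 0"

```text
time_s: 7.98
eef_pos: [0.5973, -0.0078, 0.1066]
eef_rot: [-0.001, -0.148, 0.989, 0.0]
wrist_force: [0.9, -0.5, -2.6]
opening: 0.5
grasp_force: 62.8
```

servo_tool --commands "0 0 0 0 0 3 0; 0 0 0 0 0 2 0; 0 0 0 0 0 0 0"

```text
time_s: 8.35
eef_pos: [0.5975, -0.0079, 0.1021]
eef_rot: [-0.0, -0.148, 0.989, 0.0]
wrist_force: [-0.1, 0.2, -3.7]
opening: 0.5
grasp_force: 62.9
```

Run:
```python
from h import *
import cv2
plan([.6592-.063*.956,.0114-.063*.293,.1005],.297)
im=camera('scene');x,y=296,190
cv2.imwrite('pics/s4.png',cv2.resize(im[y:y+75,x:x+90],None,fx=8,fy=8,interpolation=cv2.INTER_CUBIC))
```

```text
t 8.35 pos [ 0.5975 -0.0079  0.1021] open 0.49964681547343975 F [-0.1  0.2 -3.7]
turn [ 0.    -0.    -0.001] shift before [-1.6  0.4  1.6] after turn [-1.6  0.4  1.6]
```

View pics/s4.png

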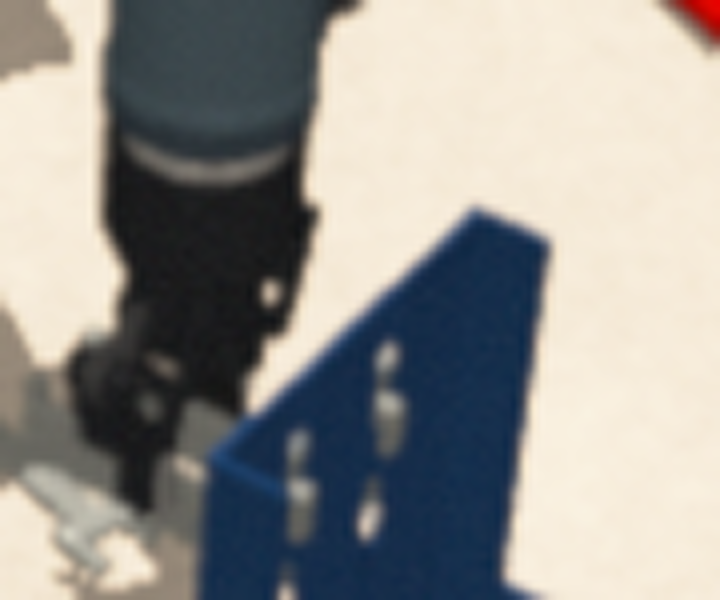

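Both tabs are through the top slots, at (390,420) and (300,510), and hang over the lower edges. I'll lower the last bit until it bears.

servo_tool --commands "0 0 0 0 0 1 0; 0 0 0 0 0 1 0; 0 0 0 0 0 0 0"

```text
time_s: 8.78
eef_pos: [0.5978, -0.008, 0.1005]
eef_rot: [0.0, -0.148, 0.989, -0.0]
wrist_force: [-1.3, 0.2, -1.3]
opening: 0.5
grasp_force: 63.0
```

servo_tool --commands "0 0 0 0 0 1 0; 0 0 0 0 0 0 0"

```text
time_s: 9.02
eef_pos: [0.5981, -0.0079, 0.0999]
eef_rot: [0.001, -0.148, 0.989, -0.0]
wrist_force: [-1.2, 1.0, 1.6]
opening: 0.5
grasp_force: 63.4
```

It bears now, so I'll release and rise.

servo_tool --commands "0 0 0 0 0 0 0.65; 0 0 0 0 0 0 0.8; 0 0 0 0 0 0 1; 0 0 0 0 0 0 1; 0 0 0 0 0 0 1"

```text
time_s: 9.65
eef_pos: [0.5977, -0.008, 0.0993]
eef_rot: [-0.0, -0.148, 0.989, 0.0]
wrist_force: [0.4, -0.2, -0.2]
opening: 1.001
grasp_force: 0.0
```

servo_tool --commands "0 0 0 0 0 -15 1; 0 0 0 0 0 -40 1; 0 0 0 0 0 -50 1; 0 0 0 60 0 -30 1; 0 0 0 60 0 0 1"

```text
time_s: 10.28
eef_pos: [0.4878, -0.0427, 0.2363]
eef_rot: [0.003, -0.148, 0.989, -0.002]
wrist_force: [-0.2, -0.4, 1.6]
opening: 1.004
grasp_force: 0.0
```

servo_tool --commands "0 0 0 0 0 0 1; 0 0 0 0 0 0 1; 0 0 0 0 0 0 1; 0 0 0 0 0 0 1; 0 0 0 0 0 0 1"

```text
time_s: 10.9
eef_pos: [0.4872, -0.0416, 0.232]
eef_rot: [-0.0, -0.148, 0.989, 0.0]
wrist_force: [0.1, 0.4, -0.7]
opening: 1.001
grasp_force: 0.0
```

Run:
```python
from h import *
import cv2
im=camera('scene');x,y=280,190
a=cv2.resize(im[y:y+75,x:x+100],None,fx=5,fy=5,interpolation=cv2.INTER_CUBIC)
im=camera('wrist');b=cv2.resize(im,(300,225))
a=a[:, :]
out=np.zeros((375,800,3),np.uint8);out[:,:500]=a;out[:225,500:]=b
cv2.imwrite('pics/f.png',out)
```

```text
(no output)
```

View pics/f.png

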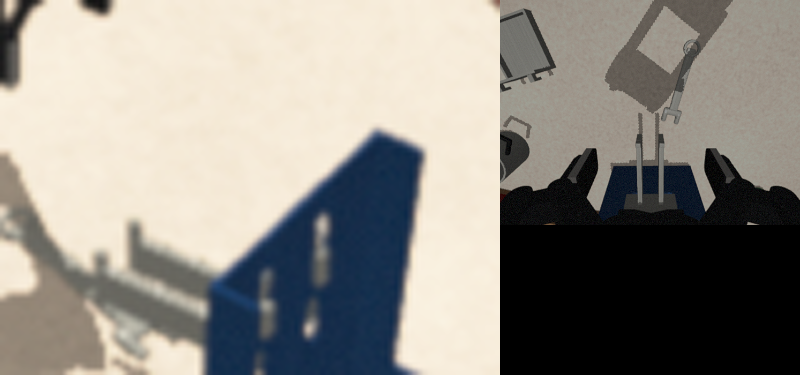

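The fork hangs level by both tabs, at (321,262) and (266,318), and the gripper is clear. I'll hand in.

```bash
python3 -c "from bench import *;print(hand_in())"
```

```text
the job is handed in; nothing more can be done
None
```

The two-pronged holder hangs by both tabs in the top slots of the blue upright, released and level in the last picture, and the job was handed in at about 11 s; no verdict came back.

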